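Clamp a lacquer box in the ratchet gluing press

TASK

Stand the freshly glued red lacquer box upright in the gluing press, centred and square close to the fixed stop, let go of it, and then swing the ratchet lever back and forth to drive the sprung pad against it until a tightening push on the handle takes about 8 N, so that the box stays firmly clamped when you let go. Never squeeze the box hard enough to crush it (a tightening push of 11 N on the handle is too much), and leave everything else where it is.

Things in the scene. Friction and masses are not known exactly. Their poses are not given: they have to be found in the camera images.
- red_box: PIECE TO CLAMP: red lacquered wooden box, gold band and gold disc on its top, solid, 50 x 50 x 60 mm high, 0.1 to 0.2 kg. Origin at the centre of its underside, z up; the sides are along its x and y
- black_box: a similar black box with a red band, same size, origin at the centre of its underside; not to be used, leave it standing
- press: green gluing press, fixed to the bench; origin at bench height. Base plate 20 mm high, press x -60 to 60 mm, press y -235 to +125 mm. A sprung pad (44 mm wide, orange face) on a steel carriage moves along press +y to the stop; its face starts anywhere from press y = -6 to +28 mm. Apart from the lever's handle nothing of it is higher than 115 mm
- stop: upright green stop plate of the press, 56 mm wide, 62 mm high above the base plate; origin at the foot of its flat face, which looks to press -y. The box is squeezed between pad and stop. The pad's springs give 4 N/mm, so 24 N more squeeze per 6 mm notch; above 70 N the box is crushed
- seat (a point): where the underside centre of the box belongs (within 8 mm sideways, and up to 10 mm farther from the stop): on the base plate's top, 20 mm above the bench, on its centre line, 26 mm from the stop's face, so that the box is 1 mm short of touching it. Axes as the press
- pivot (a point): vertical axis of lever and ratchet wheel, 85 mm above the bench. The wheel has 16 teeth (0.39 rad a notch) and moves the pad 6 mm per notch. On the return stroke the lever's pawl clicks over the teeth while a second pawl holds the wheel; swing back at least 0.4 rad to catch a new tooth. When the push is released the wheel slips back by up to one notch
- handle: upright round black handle on the lever, 22 mm across, from 84 mm (origin, centre of its lower end) to 150 mm above the bench, 110 mm from the pivot. Tightening push on it, level and along its arc: up to 2 N running free, about 3.3 N more per notch once the pad presses; 8 N: box held well (26 to 50 N); 11 N: crushed
- lever (a joint): lever angle q, rad, growing counter-clockwise seen from above, between hard stops at 0 (handle nearest the stop plate) and 1.5. The handle lies at pivot + 110 mm x (-cos(q-0.75), -sin(q-0.75)) in press x, y. q growing is the tightening stroke, q shrinking the free return stroke; the lever stays where it is left
- gold_pot: gold gourd-shaped pot, 72 mm across, 60 mm high, origin at its underside; leave alone
- red_pot: red gourd-shaped pot, same size, origin at its underside; leave alone
- lacquer_bottle: yellow bottle, 56 mm across, 130 mm high, origin at its underside; leave alone
- paint_jar: amber jar with green cap, 60 mm across, 60 mm high, origin at its underside; leave alone
- water_cup: blue cup, 70 mm across, 80 mm high, origin at its underside; leave alone
- brush: flat brush lying on the bench, leave alone
Mind the look-alikes: they are no part of the job. Leave any purple look-alike of the red_box alone.

How it is judged:
By the outcome, as a careful person would: the job done as asked, in the order asked, and still so for the second after the job is handed in, with the robot touching nothing.
It also fails if it takes over 72 s, if anything falls off the work surface, if the arm or the gripper's body presses on something with over 40 N, if the wrist force passes 120 N, or if a joint passes its speed limit or range.

ROBOT

A 6-joint arm with a two-finger parallel gripper is mounted at the origin on the work surface. World frame = base frame: x ahead of the robot, y to its left, z up, the work surface at z = 0. Lengths are in mm, angles in rad, forces in N, time in s.
With the tool pointing down it reaches from about 300 to 775 mm from the base axis. Payload 14.6 kg.
Tool frame: the origin (TCP) lies midway between the tips of the shut fingers; the grasp point (between the pads) lies 19 mm behind it; z points along the fingers, y is the line along which they close (so a half turn about z gives the same grasp; the last joint's range is limited). The gripper opens to 94 mm and grips with 3 to 60 N. Pads are 16 mm wide; open, the fingers measure 119 mm over their backs; the gripper's body (75 mm by 177 mm) begins 78 mm behind the grasp point.
Start: joints at [-1.349, 0.3, 1.521, -0, 1.321, -0.067], TCP at [156.634, -527.214, 177.646] pointing down, gripper open.
Joint ranges: [-3.03, 3.03], [-0.79, 2.21], [0.23, 2.52], [-1.04, 4.18], [0, 3.07], [-2.55, 2.55]. Speed limits (rad/s): [2.22, 2.22, 2.57, 3.14, 3.14, 3.14].

INTERFACE

Orientations are given as [roll, pitch, yaw] about the fixed x, y, z axes, in that order (R = Rz(yaw) Ry(pitch) Rx(roll)).
In Python, from cell import manip, camera gives the robot as it stands.
- The arm moves only by the tool move_arm, never from a script. Its arguments are lists of equal length, an entry for each row: "dp": the shift along the world's x, y, z in mm, a list of three; "rotation": the turn, a rotation vector about the world's x, y, z in rad, a list of three; "hand": the opening, from 0 (shut) to 1 (fully open). A call has 1 to 10 rows; each row shifts and turns the commanded pose from where the row before left it; what a row does not reach is not made up. A row lasts 1/8 s, in which the tool goes at most 62.5 mm and 10.7 degrees, less where a joint would pass 70% of its speed; a pose out of reach is approached as far as the arm can. A call with a gripper value outside its range is refused whole. The fingers move at their own pace and stop on an object; "newtons" is the grip in N (left out, the last holds). Time passes only in rows, so rows that do not move let the fingers close. It gives the time, the measured TCP pose, the force, the opening and the grip force at its end, in the units of the state.
- manip.read_state(): the state, without advancing time (a new reading comes with each control period).
- camera(name): name is "scene" or "top" or "wrist"; returns a dict with "image" (400x640x3 uint8, red, green, blue), "fx", "fy", "cx", "cy" (pixels), "k1" (the pictures are not rectified: a ray, as slopes to the right and down, at radius r is drawn at 1 + k1 r^2 times it, then the intrinsics apply), "R" (3x3) and "t" (3): a world point X has camera coordinates R X + t; the wrist camera has in their place "mount" (4x4, takes a point from camera to tool coordinates, whose origin is the TCP and whose axes are the flange's). Camera axes: x right, y down, z forward; pixel columns grow to the right and rows downward; lengths in mm; the calibration is good to about 2 mm. A picture is of the moment at which its call begins: read the wrist's pose just before it. There is no depth.
- manip.sign_off(): hands the job in; it is judged then, once.
The state is a dict: "clock": time; "joints": joint angles; "qd": joint speeds; "effort": joint torques, N m; "eef_pos": TCP position; "eef_rot": TCP orientation; "wrist_force": force on the tool from outside, world axes, zero at the start; "moment": the same for the moment, N m; "finger_gap": finger opening in mm; "finger_force": force on a finger pad.
Only numpy, scipy, OpenCV 4.12 (cv2) and the standard library are available. Lean on these libraries where they do the work, as an engineer would, in place of code of your own. Each camera call takes 0.05 s, during which the arm holds its last target. There are 200 camera calls.

## Working session

There is one attempt and no reset: what is moved stays moved. The work goes in short steps, Python scripts to look and compute and a tool call to move; the robot and the scene stay as the last step left them, time stands still between calls to the robot, and variables do not carry over. Pictures are saved under pics/ and viewed, at most 10 in all, crops included, and the job is handed in when it is done.

Besides the shell and the picture viewer there is one more tool, called after "Call:" in YAML: its name, and indented under it one key for each argument. move_arm: Moves the arm, as the interface text tells. Its arguments: {"type":"object","properties":{"dp":{"type":"array","items":{"type":"array","items":{"type":"number"}}},"rotation":{"type":"array","items":{"type":"array","items":{"type":"number"}}},"hand":{"type":"array","items":{"type":"number"}},"newtons":{"type":"number"}},"required":["dp","rotation","hand"]}

```bash
mkdir -p pics; ls
cat > h.py <<'E'
import numpy as np, cv2
from cell import manip, camera
from scipy.spatial.transform import Rotation as Ro
def shot(name,fn=None):
    s=manip.read_state(); c=camera(name)
    c=dict(c)
    if 'mount' in c and c.get('R') is None:
        T=np.eye(4); T[:3,:3]=Ro.from_euler('xyz',s['eef_rot']).as_matrix(); T[:3,3]=s['eef_pos']
        M=np.linalg.inv(T@np.array(c['mount'])); c['R']=M[:3,:3]; c['t']=M[:3,3]
    c['R']=np.array(c['R']); c['t']=np.array(c['t'])
    if fn: cv2.imwrite('pics/'+fn,c['image'][:,:,::-1])
    return c
def ray(c,u,v):
    d=np.array([(u-c['cx'])/c['fx'],(v-c['cy'])/c['fy']]); p=d.copy()
    for _ in range(20): p=d/(1+c['k1']*(p@p))
    return -c['R'].T@c['t'], c['R'].T@np.array([p[0],p[1],1])
def onz(c,u,v,z):
    o,d=ray(c,u,v); return o+d*(z-o[2])/d[2]
def pix(c,X):
    p=c['R']@np.array(X,float)+c['t']; p=p[:2]/p[2]; p=p*(1+c['k1']*(p@p))
    return np.array([c['fx']*p[0]+c['cx'],c['fy']*p[1]+c['cy']])
E
python3 - <<'E'
from h import *
a=shot('scene','s0.png'); b=shot('top','t0.png')
for c in (a,b): print(-c['R'].T@c['t'],c['fx'],c['k1'],c['R'].round(2).tolist())
print(manip.read_state())
E
```

```text
pics
[855.77559183 539.01377152 862.31615444] 396.4863137212798 -0.10005203573180736 [[-0.84, 0.55, -0.01], [0.42, 0.63, -0.66], [-0.36, -0.55, -0.75]]
[ 393.20115645  -30.17672805 1069.53331449] 394.0380094950183 -0.04834280380319057 [[-0.02, -1.0, -0.02], [-0.99, 0.02, -0.1], [0.1, 0.01, -0.99]]
{'clock': 0.1, 'joints': array([-1.34861230e+00,  3.00412973e-01,  1.52149934e+00,  1.48164766e-05,
        1.32071936e+00, -6.65901853e-02]), 'qd': array([ 0.00067882, -0.00110341, -0.00254371,  0.00019878,  0.00040911,
       -0.00086549]), 'effort': array([ 3.32230527e-03, -5.32639790e+01, -3.53281832e+01,  7.09921564e-02,
        2.34986236e-02, -7.03351498e-05]), 'eef_pos': array([ 156.57627153, -526.96884   ,  177.15281076]), 'eef_rot': array([-3.14055688e+00, -8.34579768e-05,  2.88770491e-01]), 'wrist_force': array([-0.12944284, -0.08449123, -0.5279712 ]), 'moment': array([-0.03333073,  0.00672736,  0.0122962 ]), 'finger_force': 0.0, 'finger_gap': 94.34754738948784}
```

View pics/t0.png

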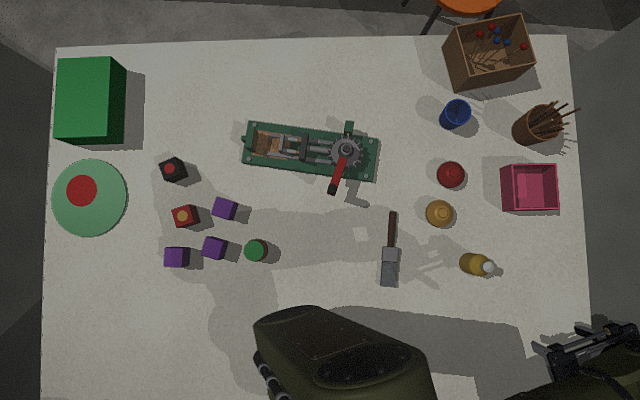

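View pics/s0.png

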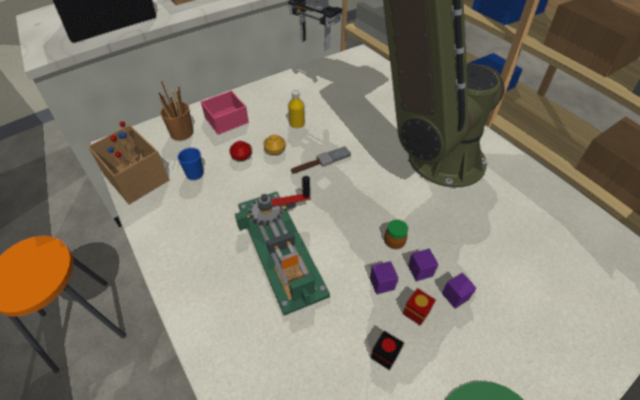

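The top view shows the press at about (310,150) with its stop plate at the left (world +y) end. The wheel is at (346,150), the red lever points down to (332,190), and the red box is at (185,215) with purple boxes close by. I'll enlarge both areas next.

Run:
```python
from h import *
b=shot('top'); im=b['image'][:,:,::-1]
A=cv2.resize(im[110:220,235:390],(775,550),interpolation=cv2.INTER_CUBIC)
cv2.imwrite('pics/p1.png',A)
hsv=cv2.cvtColor(np.ascontiguousarray(im),cv2.COLOR_BGR2HSV)
g=cv2.inRange(hsv,(70,70,30),(95,255,200)); g[:,:235]=0; g[:,390:]=0; g[:110]=0; g[210:]=0
pts=cv2.findNonZero(g); r=cv2.minAreaRect(pts); print(r)
bp=cv2.boxPoints(r); print([onz(b,*p,20)[:2].round(1).tolist() for p in bp])
red=(cv2.inRange(hsv,(0,120,60),(8,255,255))|cv2.inRange(hsv,(172,120,60),(180,255,255)))|cv2.inRange(hsv,(9,100,100),(30,255,255))
red[:, :165]=0; red[:,210:]=0; red[:200]=0; red[235:]=0
r=cv2.minAreaRect(cv2.findNonZero(red)); print(r, onz(b,*r[0],50))
```

```text
((309.02001953125, 143.86001586914062), (134.9159698486328, 56.56854248046875), 8.130101203918457)
[[585.5, 193.7], [741.6, 172.2], [679.4, -192.9], [526.1, -165.9]]
((182.3165283203125, 215.55506896972656), (18.10291862487793, 18.29448127746582), 73.3007583618164) [442.36197052 334.51394111  50.        ]
```

View pics/p1.png

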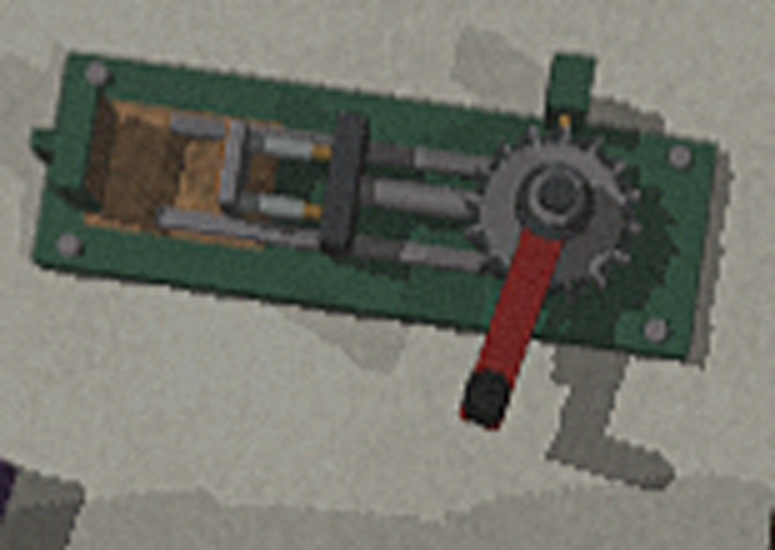

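The enlarged view shows the base plate corners at crop pixels (70,53), (720,143), (695,362) and (33,265). The stop is at the left, the pad at (235,165), the wheel hub at (555,195) and the handle at (488,395). I'll work out the press frame while moving the arm toward the red box.

Run:
```python
from h import *
b=shot('top')
f=lambda u,v,z:onz(b,235+u/5,110+v/5,z)[:2]
TL,TR,BR,BL=[f(*p,20) for p in((70,53),(720,143),(695,362),(33,265))]
for n,p in zip('TL TR BR BL'.split(),(TL,TR,BR,BL)): print(n,p.round(1))
print(np.linalg.norm(TL-TR),np.linalg.norm(BL-BR),np.linalg.norm(TL-BL),np.linalg.norm(TR-BR))
ey=(TL+BL-TR-BR);ey/=np.linalg.norm(ey); ex=np.array([ey[1],-ey[0]])
c=(TL+BL+TR+BR)/4; O=c+ey*55
print('origin',O,'yaw',np.arctan2(ex[1],ex[0]))
L=lambda p:np.array([(p-O)@ex,(p-O)@ey]).round(1)
print('hub',L(f(555,195,105)),'handle',L(f(487,395,150)),'stop foot',L(f(103,150,20)),'stop top edge',L(f(90,145,82)),'pad',L(f(225,165,75)))
print(camera('wrist')['mount'])
```

```text
TL [701.  164.4]
TR [ 642.7 -189.3]
BR [ 523.3 -171.7]
BL [583.5 184.5]
358.5395463523126 361.27306156278183 119.18543987381683 120.72925706128763
origin [621.65388132  51.21427895] yaw -0.16525374999195053
hub [   0.3 -146.7] handle [-108.7 -127. ] stop foot [ 8.6 97.8] stop top edge [-2.8 92.1] pad [-1.9 22.7]
[[-1.92741320e-04 -9.74291947e-01 -2.25289068e-01  6.46906649e+01]
 [ 9.99999981e-01 -1.94148484e-04 -1.59085039e-05  5.19064445e-01]
 [-2.82400037e-05 -2.25289066e-01  9.74291966e-01 -2.08448877e+02]
 [ 0.00000000e+00  0.00000000e+00  0.00000000e+00  1.00000000e+00]]
```

Call:
move_arm:
  dp:
    - [0, 30, 30]
    - [30, 50, 30]
    - [33, 52, 15]
    - [33, 52, 15]
    - [33, 52, 15]
    - [33, 52, 15]
    - [33, 52, 5]
    - [33, 52, 0]
    - [30, 55, 0]
    - [20, 58, 0]
  rotation:
    - [0, 0, 0]
    - [0, 0, 0]
    - [0, 0, 0]
    - [0, 0, 0]
    - [0, 0, 0]
    - [0, 0, 0]
    - [0, 0, 0]
    - [0, 0, 0]
    - [0, 0, 0]
    - [0, 0, 0]
  hand: [1, 1, 1, 1, 1, 1, 1, 1, 1, 1]

```text
clock: 1.5
eef_pos: [431.9, -25.6, 300.3]
eef_rot: [3.142, 0.0, 0.289]
wrist_force: [1.2, -0.0, 0.2]
finger_gap: 93.7
finger_force: 0.0
```

Call:
move_arm:
  dp:
    - [5, 58, 0]
    - [0, 58, 0]
    - [0, 58, 0]
    - [0, 58, 0]
    - [0, 40, 0]
    - [0, 30, 0]
    - [0, 0, 0]
  rotation:
    - [0, 0, 0]
    - [0, 0, 0]
    - [0, 0, 0]
    - [0, 0, 0]
    - [0, 0, 0]
    - [0, 0, 0]
    - [0, 0, 0]
  hand: [1, 1, 1, 1, 1, 1, 1]

```text
clock: 2.38
eef_pos: [435.9, 275.6, 299.8]
eef_rot: [3.141, 0.001, 0.291]
wrist_force: [0.2, -1.1, -0.2]
finger_gap: 94.2
finger_force: 0.0
```

Run:
```python
from h import *
w=shot('wrist','w1.png'); print(pix(w,[442,334,60]),w['fx'],-w['R'].T@w['t'])
```

```text
[284.53980882 163.85759562] 296.93602213352597 [498.19796081 293.80559196 508.21292768]
```

View pics/w1.png

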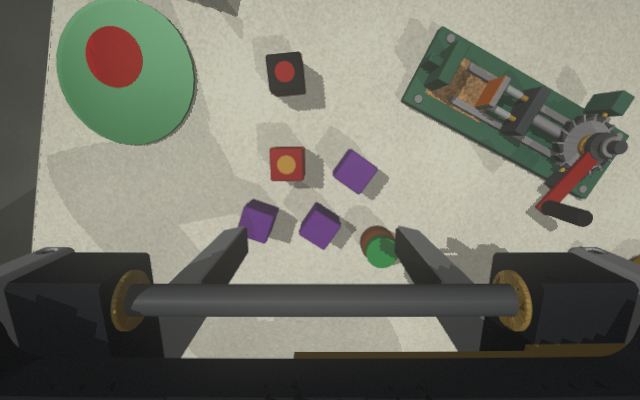

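The wrist view shows the red box at (287,164), nearly square to the tool, with its gold disc at (286,165). The press is at upper right, with the orange pad face at (490,92). Next I'll measure the box's yaw and disc, and the press features.

Run:
```python
from h import *
w=shot('wrist'); im=np.ascontiguousarray(w['image'][:,:,::-1]); hsv=cv2.cvtColor(im,cv2.COLOR_BGR2HSV)
roi=np.zeros(hsv.shape[:2],np.uint8); roi[140:190,262:312]=255
gold=cv2.inRange(hsv,(12,80,120),(32,255,255))&roi
n,l,s,c=cv2.connectedComponentsWithStats(gold); print(s,c)
k=1+np.argmax(s[1:,4]); P=onz(w,*c[k],60); print('disc',P)
red=(cv2.inRange(hsv,(0,100,50),(9,255,255))|cv2.inRange(hsv,(170,100,50),(180,255,255))|gold)&roi
cnt=max(cv2.findContours(red,0,2)[0],key=cv2.contourArea); r=cv2.minAreaRect(cnt); print(r)
bp=cv2.boxPoints(r); q=np.array([onz(w,*p,60)[:2] for p in bp]); print(q.round(1).tolist())
for i in range(4): d=q[(i+1)%4]-q[i]; print(np.linalg.norm(d),np.arctan2(d[1],d[0]))
v=cv2.resize(im[130:195,250:320],None,fx=6,fy=6,interpolation=cv2.INTER_CUBIC)
v2=cv2.resize(im[20:125,395:540],None,fx=3.5,fy=3.5,interpolation=cv2.INTER_CUBIC)
c=np.zeros((max(v.shape[0],v2.shape[0]),800,3),np.uint8)
v=v[:,:290*1+0] if 0 else cv2.resize(v,(290,270)); c[:270,:290]=v; c[:v2.shape[0],290:290+v2.shape[1]]=v2[:,:510]
cv2.imwrite('pics/c1.png',c); print(v2.shape)
```

```text
[[     0      0    640    400 255724]
 [   302    147      1      1      1]
 [   276    155     19     19    275]] [[319.53707122 199.53821307]
 [302.         147.        ]
 [285.09090909 164.15636364]]
disc [442.13786429 332.05095034  60.        ]
((285.5, 163.5), (33.0, 33.0), 90.0)
[[459.8, 361.6], [473.8, 314.6], [426.3, 301.1], [411.9, 349.3]]
49.0369357412107 -1.281562732628395
49.40975766885194 -2.8658364748649348
50.257259798876305 1.860378367159113
49.45876283525986 0.2510871848747404
(368, 508, 3)
```

View pics/c1.png

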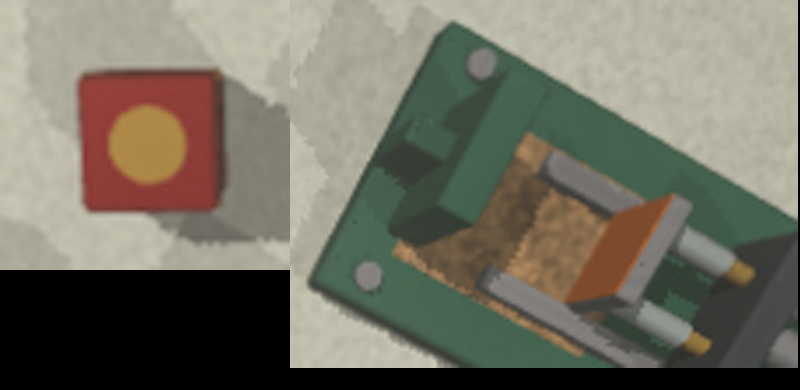

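Call:
move_arm:
  dp:
    - [6, 30, -20]
    - [0, 26.5, -40]
    - [0, 0, -55]
    - [0, 0, -55]
    - [0, 0, -50]
    - [0, 0, -35]
    - [0, 0, -13]
    - [0, 0, 0]
  rotation:
    - [0, 0, -0.02]
    - [0, 0, 0]
    - [0, 0, 0]
    - [0, 0, 0]
    - [0, 0, 0]
    - [0, 0, 0]
    - [0, 0, 0]
    - [0, 0, 0]
  hand: [0.76, 0.76, 0.76, 0.76, 0.76, 0.76, 0.76, 0.76]

```text
clock: 3.48
eef_pos: [442.7, 330.4, 32.8]
eef_rot: [3.142, 0.0, 0.268]
wrist_force: [0.8, 0.2, 0.0]
finger_gap: 71.5
finger_force: 0.0
```

Call:
move_arm:
  dp:
    - [0, 0, 0]
    - [0, 0, 0]
    - [0, 0, 0]
    - [0, 0, 0]
    - [0, 0, 0]
    - [0, 0, 0]
  rotation:
    - [0, 0, 0]
    - [0, 0, 0]
    - [0, 0, 0]
    - [0, 0, 0]
    - [0, 0, 0]
    - [0, 0, 0]
  hand: [0.4, 0.4, 0.4, 0.4, 0.4, 0.4]
  newtons: 20

```text
clock: 4.22
eef_pos: [442.4, 331.0, 32.5]
eef_rot: [-3.142, -0.0, 0.269]
wrist_force: [-0.5, 0.2, 2.1]
finger_gap: 37.9
finger_force: 0.9
```

Run:
```python
from h import *
w=shot('wrist','w2.png'); print(manip.read_state())
```

```text
{'clock': 4.275, 'joints': array([5.76024241e-01, 4.67512722e-01, 1.65368004e+00, 5.46760038e-05,
       1.02021436e+00, 1.87798930e+00]), 'qd': array([ 0.00018268, -0.00161556,  0.00259526, -0.00057554, -0.00040094,
        0.00125775]), 'effort': array([-1.17882555e-01, -5.62857878e+01, -2.95853662e+01, -4.87995241e-02,
       -1.97653016e-01,  5.09069323e-04]), 'eef_pos': array([442.35297561, 330.96756878,  32.53141286]), 'eef_rot': array([-3.14149213e+00, -1.62757022e-04,  2.68802663e-01]), 'wrist_force': array([-0.86537553, -0.52779653,  2.47153014]), 'moment': array([-0.00629697,  0.0898981 ,  0.03634011]), 'finger_force': 1.0462026244385925, 'finger_gap': 37.366996347914956}
```

View pics/w2.png

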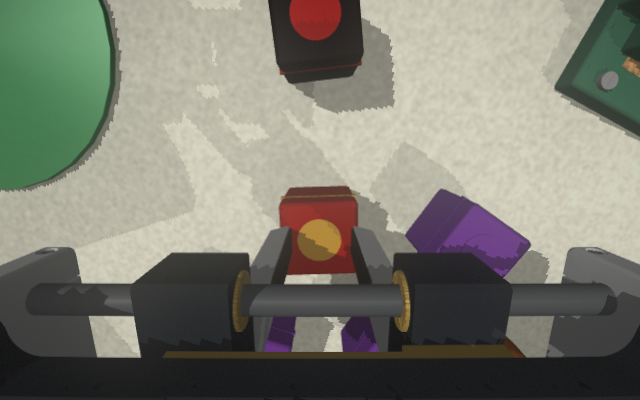

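The view shows the red box with its disc at (320,240). The fingers have closed without the box firmly between them, so I'll locate the box again.

Run:
```python
from h import *
w=shot('wrist'); s=manip.read_state(); R=Ro.from_euler('xyz',s['eef_rot']).as_matrix()
im=np.ascontiguousarray(w['image'][:,:,::-1]); hsv=cv2.cvtColor(im,cv2.COLOR_BGR2HSV)
roi=np.zeros(hsv.shape[:2],np.uint8); roi[205:280,285:360]=255
gold=cv2.inRange(hsv,(12,80,100),(32,255,255))&roi
n,l,st,c=cv2.connectedComponentsWithStats(gold);k=1+np.argmax(st[1:,4]);print(st[k],c[k])
P=onz(w,*c[k],60); print(P, R.T@(P-s['eef_pos']))
for u,v in ((280,203),(357,203),(285,273),(354,273)):
    P=onz(w,u,v,60); print(P.round(1),(R.T@(P-s['eef_pos'])).round(1))
print(pix(w,[442,332,60]))
t=shot('top'); im=np.ascontiguousarray(t['image'][:,:,::-1]); hsv=cv2.cvtColor(im,cv2.COLOR_BGR2HSV);
```

```text
[ 297  219   45   42 1450] [318.8862069  239.49724138]
[441.5112334  331.56155199  60.        ] [ -0.65126522  -0.82731266 -27.50677175]
[458.3 361.4  60. ] [ 23.4 -25.1 -27.5]
[471.1 314.9  60. ] [ 23.4  23.  -27.5]
[413. 347.  60.] [-24.1 -23.3 -27.5]
[425.1 303.   60. ] [-24.1  22.4 -27.5]
[318.42913991 238.63197534]
```

Run:
```python
from h import *
w=shot('wrist'); s=manip.read_state(); R=Ro.from_euler('xyz',s['eef_rot']).as_matrix()
for y in (-19,-25,19,25):
  for z in (0,-19,-50): print(y,z,[pix(w,R@np.array([x,y,z])+s['eef_pos']).round().tolist() for x in(-8,8)])
print(s['finger_gap'],s['finger_force'])
im=w['image'][170:300,240:400,::-1]; cv2.imwrite('pics/c2.png',cv2.resize(im,None,fx=4,fy=4,interpolation=cv2.INTER_CUBIC))
```

```text
-19 0 [[295.0, 236.0], [294.0, 215.0]]
-19 -19 [[292.0, 246.0], [292.0, 223.0]]
-19 -50 [[287.0, 265.0], [286.0, 239.0]]
-25 0 [[286.0, 236.0], [286.0, 215.0]]
-25 -19 [[283.0, 246.0], [283.0, 223.0]]
-25 -50 [[277.0, 265.0], [276.0, 239.0]]
19 0 [[346.0, 236.0], [346.0, 215.0]]
19 -19 [[348.0, 246.0], [349.0, 223.0]]
19 -50 [[353.0, 265.0], [354.0, 239.0]]
25 0 [[354.0, 236.0], [355.0, 215.0]]
25 -19 [[357.0, 246.0], [358.0, 223.0]]
25 -50 [[363.0, 265.0], [364.0, 239.0]]
37.50029738613252 1.3257559236808447
```

View pics/c2.png

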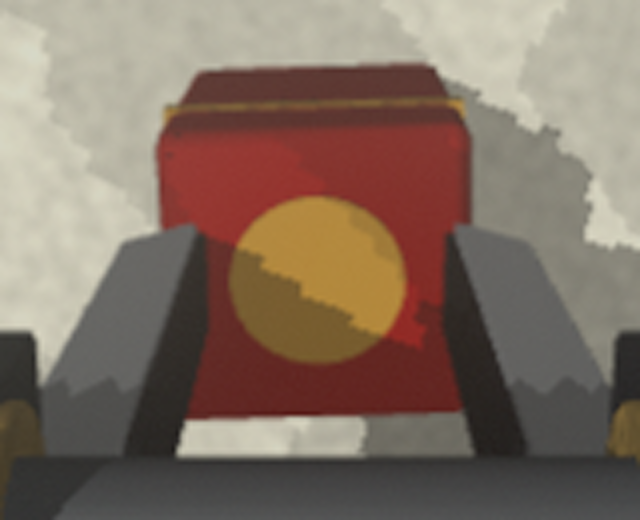

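Run:
```python
import cv2
im=cv2.imread('pics/w1.png')[200:300,180:460]; cv2.imwrite('pics/c3.png',cv2.resize(im,None,fx=2.8,fy=2.8,interpolation=cv2.INTER_CUBIC))
from h import *
c=camera('wrist'); M=np.array(c['mount']); Mi=np.linalg.inv(M)
c['R']=Mi[:3,:3];c['t']=Mi[:3,3]
for z in (0,-10,-19,-28,-40): print(z,[((pix(c,[x,y,z])-[180,200])*2.8).round().tolist() for x in(-8,8) for y in (-47,47)])
```

```text
0 [[215.0, 101.0], [571.0, 101.0], [212.0, 43.0], [574.0, 43.0]]
-10 [[206.0, 114.0], [579.0, 114.0], [203.0, 53.0], [582.0, 53.0]]
-19 [[198.0, 127.0], [587.0, 127.0], [195.0, 64.0], [590.0, 64.0]]
-28 [[189.0, 141.0], [595.0, 141.0], [185.0, 75.0], [599.0, 75.0]]
-40 [[176.0, 162.0], [608.0, 162.0], [172.0, 92.0], [613.0, 92.0]]
```

View pics/c3.png

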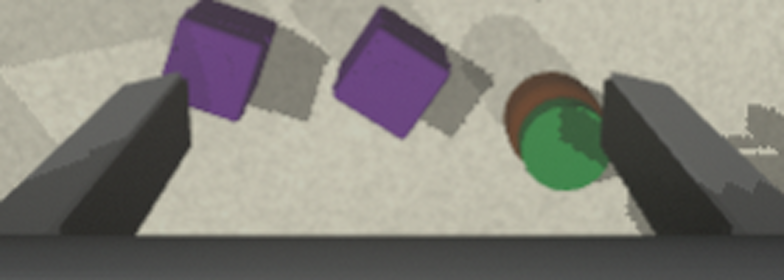

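The tips' inner edges in this free-air picture fit tool z ≈ -28. So at these openings the real fingertips sit about 28 mm behind the nominal TCP, and they closed just on top of the box. I'll reopen and go about 25 mm lower, which still clears the bench if that reading is wrong.

Call:
move_arm:
  dp:
    - [0, 0, 12]
    - [0, 0, 0]
    - [0, 0, 0]
    - [0, 0, 0]
    - [0, 0, -15]
    - [0, 0, -14]
    - [0, 0, -8]
    - [0, 0, 0]
  rotation:
    - [0, 0, 0]
    - [0, 0, 0]
    - [0, 0, 0]
    - [0, 0, 0]
    - [0, 0, 0]
    - [0, 0, 0]
    - [0, 0, 0]
    - [0, 0, 0]
  hand: [0.6, 0.76, 0.76, 0.76, 0.76, 0.76, 0.76, 0.76]

```text
clock: 5.48
eef_pos: [441.9, 330.6, 6.5]
eef_rot: [3.141, 0.001, 0.269]
wrist_force: [0.1, 0.5, -0.5]
finger_gap: 71.4
finger_force: 0.0
```

Call:
move_arm:
  dp:
    - [0, 0, 0]
    - [0, 0, 0]
    - [0, 0, 0]
    - [0, 0, 0]
    - [0, 0, 0]
    - [0, 0, 0]
  rotation:
    - [0, 0, 0]
    - [0, 0, 0]
    - [0, 0, 0]
    - [0, 0, 0]
    - [0, 0, 0]
    - [0, 0, 0]
  hand: [0.45, 0.45, 0.45, 0.45, 0.45, 0.45]
  newtons: 20

```text
clock: 6.22
eef_pos: [442.5, 331.1, 7.8]
eef_rot: [-3.141, -0.001, 0.269]
wrist_force: [-0.0, 0.5, 6.2]
finger_gap: 49.9
finger_force: 19.9
```

Call:
move_arm:
  dp:
    - [0, 0, 15]
    - [0, 0, 35]
    - [0, 0, 45]
    - [10, -10, 40]
    - [35, -40, 20]
    - [35, -40, 10]
    - [35, -40, 0]
    - [35, -40, 0]
    - [30, -32, 0]
    - [10, -10, 0]
  rotation:
    - [0, 0, 0]
    - [0, 0, 0]
    - [0, 0, 0]
    - [0, 0, 0.16]
    - [0, 0, 0.165]
    - [0, 0, 0.165]
    - [0, 0, 0.165]
    - [0, 0, 0.165]
    - [0, 0, 0.165]
    - [0, 0, 0.15]
  hand: [0.45, 0.45, 0.45, 0.45, 0.45, 0.45, 0.45, 0.45, 0.45, 0.45]

```text
clock: 7.48
eef_pos: [633.2, 116.6, 172.5]
eef_rot: [-3.141, 0.0, 1.407]
wrist_force: [-1.4, 1.6, -2.2]
finger_gap: 50.1
finger_force: 19.9
```

Call:
move_arm:
  dp:
    - [0, 0, 0]
    - [0, 0, 0]
  rotation:
    - [0, 0, 0]
    - [0, 0, 0]
  hand: [0.45, 0.45]

```text
clock: 7.72
eef_pos: [631.8, 119.5, 172.7]
eef_rot: [-3.141, -0.0, 1.401]
wrist_force: [1.2, 0.9, -2.4]
finger_gap: 49.8
finger_force: 19.9
```

Run:
```python
from h import *
s=manip.read_state(); print(s['eef_pos'],s['eef_rot'],s['finger_gap'],s['wrist_force'])
w=shot('wrist','w3.png'); 
O=np.array([621.65,51.2]); a=-.165
for p in((28,95,82),(-28,95,82),(60,125,20),(-60,125,20),(60,60,20)): print(p,pix(w,[*(O+p[0]*np.array([np.cos(a),np.sin(a)])+p[1]*np.array([-np.sin(a),np.cos(a)])),p[2]]).round())
```

```text
[631.78002346 119.52639577 172.69488049] [-3.14144980e+00 -5.45654062e-05  1.40100196e+00] 49.84642507318896 [ 1.15252055  0.89485923 -2.40926187]
(28, 95, 82) [350. 174.]
(-28, 95, 82) [294. 174.]
(60, 125, 20) [372. 142.]
(-60, 125, 20) [271. 143.]
(60, 60, 20) [370. 196.]
```

View pics/w3.png

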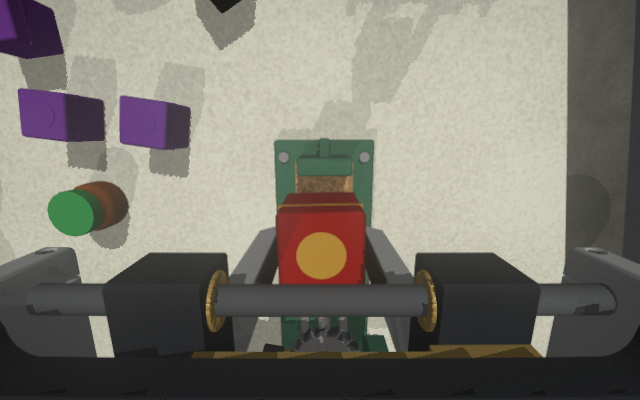

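The wrist view shows the box held square with its disc at (321,256). The press's far corners are at (275,141) and (374,141), about 3 px right of prediction, and the stop plate spans (297–353, 157–176). I'll measure the front edge of the stop's top.

Run:
```python
from h import *
w=shot('wrist'); s=manip.read_state(); im=w['image'].astype(int)
print(w['cx'],w['cy'])
for r in range(150,198,1): print(r,im[r,303:316].mean(0).round().astype(int),im[r,335:347].mean(0).round().astype(int))
g=cv2.cvtColor(w['image'],cv2.COLOR_RGB2GRAY).astype(int)
print('row165',g[165,262:392].tolist())
R=Ro.from_euler('xyz',s['eef_rot']).as_matrix()
print('disc',R.T@(onz(w,321.5,256,240)-s['eef_pos']))
```

```text
320.9309293425953 203.9159911007084
150 [ 74 101  82] [73 99 81]
151 [ 74 101  82] [73 99 81]
152 [ 74 101  82] [72 98 80]
153 [ 74 100  81] [73 99 80]
154 [70 92 75] [69 91 74]
155 [65 81 68] [65 81 67]
156 [65 79 66] [65 80 66]
157 [64 79 66] [64 80 66]
158 [69 90 73] [68 90 73]
159 [ 73 101  82] [72 99 80]
160 [ 76 107  85] [ 73 102  82]
161 [ 76 108  86] [ 74 104  83]
162 [ 75 107  86] [ 75 106  85]
163 [ 75 106  86] [ 76 107  86]
164 [ 75 106  85] [ 75 107  85]
165 [ 75 105  85] [ 74 106  85]
166 [ 74 105  84] [ 74 106  85]
167 [ 74 105  84] [ 74 106  85]
168 [ 74 104  83] [ 74 105  84]
169 [ 74 104  83] [ 74 105  84]
170 [ 74 104  83] [ 73 105  83]
171 [ 74 104  83] [ 73 104  83]
172 [ 73 103  83] [ 73 104  83]
173 [ 73 103  82] [ 73 103  82]
174 [ 72 101  81] [ 72 100  80]
175 [66 88 71] [71 88 71]
176 [94 85 66] [96 86 65]
177 [109  89  66] [112  91  67]
178 [111  90  66] [119  96  70]
179 [115  93  68] [121  97  70]
180 [118  95  70] [122  98  71]
181 [117  94  69] [125 100  72]
182 [114  92  68] [124  99  72]
183 [110  89  66] [120  96  70]
184 [107  87  64] [123  98  71]
1
[... 287 characters left out ...]
[95 46 40]
195 [96 47 41] [95 46 39]
196 [96 47 41] [95 45 39]
197 [96 47 41] [96 45 39]
row165 [199, 198, 197, 197, 197, 196, 195, 197, 199, 199, 199, 198, 165, 111, 95, 98, 99, 99, 99, 99, 98, 98, 97, 98, 98, 97, 98, 97, 97, 96, 97, 97, 101, 120, 114, 92, 92, 94, 95, 95, 94, 94, 95, 94, 94, 94, 93, 94, 94, 93, 93, 94, 94, 94, 94, 95, 94, 94, 94, 93, 94, 94, 94, 94, 94, 94, 94, 93, 93, 94, 93, 94, 94, 93, 93, 94, 93, 94, 95, 94, 94, 94, 95, 95, 94, 95, 96, 96, 95, 89, 117, 112, 92, 94, 94, 93, 94, 93, 94, 94, 94, 94, 94, 95, 95, 94, 95, 96, 96, 92, 89, 157, 184, 182, 190, 196, 200, 204, 206, 205, 202, 197, 195, 194, 196, 201, 203, 205, 206, 204]
disc [  4.44650524   0.23834053 -67.23469717]
```

Run:
```python
from h import *
w=shot('wrist'); s=manip.read_state()
a=-.165; ex=np.array([np.cos(a),np.sin(a)]); ey=np.array([-np.sin(a),np.cos(a)])
A=onz(w,324.3,175.3,82)[:2]; L=onz(w,274.3,165,20)[:2]; Rr=onz(w,372.7,165,20)[:2]
print('stop',A,'base mid',(L+Rr)/2,'width',np.linalg.norm(L-Rr), 'dir',np.arctan2(*(Rr-L)[::-1]))
x=((A@ex)+((L+Rr)/2)@ex)/2
for d in(26,30): seat=x*ex+(A@ey-d)*ey; print(d,seat,seat-s['eef_pos'][:2])
d=seat-s['eef_pos'][:2]; print('press-frame move',d@ex,d@ey, 'eef',s['eef_pos'])
# base side edges direction
im=w['image']; g=cv2.cvtColor(im,cv2.COLOR_RGB2GRAY).astype(int)
for r in(146,188):
  row=g[r]; l=min(u for u in range(265,290) if row[u]<140); q=max(u for u in range(360,385) if row[u]<140); print(r,l,q,onz(w,l,r,20)[:2],onz(w,q,r,20)[:2])
```

```text
stop [639.43340606 143.603708  ] base mid [639.92908788 147.94321279] width 119.32884810295828 dir -0.16840575773363659
26 [635.05245334 117.97521258] [ 3.16466684 -1.6816937 ]
30 [634.39544402 114.02953916] [ 2.50765752 -5.62736712]
press-frame move 3.397907568906249 -5.139049626136594 eef [631.8877865  119.65690628 172.7349184 ]
146 274 373 [585.32403738 180.19755299] [702.03935777 160.36149207]
188 276 371 [577.46264102 129.87899008] [693.02325426 110.22266796]
```

Call:
move_arm:
  dp:
    - [2.7, -4.7, -15]
    - [0, 0, -35]
    - [0, 0, -35]
    - [0, 0, -25]
    - [0, 0, -15]
    - [0, 0, 0]
  rotation:
    - [0, 0, 0]
    - [0, 0, 0]
    - [0, 0, 0]
    - [0, 0, 0]
    - [0, 0, 0]
    - [0, 0, 0]
  hand: [0.45, 0.45, 0.45, 0.45, 0.45, 0.45]

```text
clock: 8.62
eef_pos: [634.5, 114.1, 46.3]
eef_rot: [-3.14, 0.001, 1.404]
wrist_force: [0.6, 0.3, -1.7]
finger_gap: 50.4
finger_force: 19.9
```

Call:
move_arm:
  dp:
    - [0, 0, -8]
    - [0, 0, -6]
    - [0, 0, -3]
    - [0, 0, 0]
  rotation:
    - [0, 0, 0]
    - [0, 0, 0]
    - [0, 0, 0]
    - [0, 0, 0]
  hand: [0.45, 0.45, 0.45, 0.45]

```text
clock: 9.12
eef_pos: [635.0, 114.2, 30.3]
eef_rot: [-3.141, 0.0, 1.404]
wrist_force: [0.2, -0.7, -1.4]
finger_gap: 49.9
finger_force: 19.9
```

Call:
move_arm:
  dp:
    - [0, 0, -1]
    - [0, 0, -1]
    - [0, 0, 0]
  rotation:
    - [0, 0, 0]
    - [0, 0, 0]
    - [0, 0, 0]
  hand: [0.45, 0.45, 0.45]

```text
clock: 9.5
eef_pos: [635.0, 114.2, 28.4]
eef_rot: [-3.142, 0.0, 1.404]
wrist_force: [0.4, -0.3, -0.4]
finger_gap: 50.2
finger_force: 19.9
```

Run:
```python
from h import *
s=manip.read_state(); print(s['eef_pos'],s['wrist_force'])
w=shot('wrist'); im=np.ascontiguousarray(w['image'][:,:,::-1]); hsv=cv2.cvtColor(im,cv2.COLOR_BGR2HSV)
gold=cv2.inRange(hsv,(12,110,110),(32,255,255)); gold[:200]=0; gold[285:]=0; gold[:,:270]=0; gold[:,370:]=0
n,l,st,c=cv2.connectedComponentsWithStats(gold);k=1+np.argmax(st[1:,4]);print(st[k],c[k])
P=onz(w,*c[k],80)[:2]; a=-.168; ex=np.array([np.cos(a),np.sin(a)]); ey=np.array([-np.sin(a),np.cos(a)])
S=np.array([639.43,143.6]); print(P,(P-S)@ex,(P-S)@ey)
g=w['image'].astype(int)
print([ (r,g[r,310:316].mean(0).round().astype(int).tolist()) for r in range(100,225,4)])
```

```text
[634.99331943 114.18385292  28.3670081 ] [ 0.35825239 -0.31849007 -0.44734878]
[ 296  232   51   48 1882] [320.90967056 255.07863974]
[634.71928623 112.63510303] 0.5332741213192758 -31.316629561432872
[(100, [190, 187, 170]), (104, [182, 180, 164]), (108, [181, 179, 162]), (112, [180, 178, 161]), (116, [177, 175, 159]), (120, [179, 176, 160]), (124, [184, 182, 165]), (128, [186, 184, 167]), (132, [162, 164, 148]), (136, [71, 96, 78]), (140, [67, 94, 76]), (144, [66, 92, 75]), (148, [65, 92, 74]), (152, [64, 92, 74]), (156, [63, 90, 72]), (160, [62, 88, 71]), (164, [61, 87, 70]), (168, [53, 74, 60]), (172, [63, 96, 76]), (176, [62, 95, 74]), (180, [62, 94, 74]), (184, [62, 93, 73]), (188, [61, 92, 73]), (192, [61, 91, 72]), (196, [61, 91, 71]), (200, [59, 86, 68]), (204, [76, 57, 33]), (208, [67, 35, 28]), (212, [111, 37, 30]), (216, [142, 40, 33]), (220, [142, 39, 32]), (224, [143, 40, 33])]
```

Call:
move_arm:
  dp:
    - [0.3, 2, 0]
    - [0, 0, -0.5]
    - [0, 0, 0]
    - [0, 0, 0]
    - [0, 0, 0]
    - [0, 0, 0]
    - [0, 0, 20]
    - [0, 0, 40]
    - [0, 0, 50]
    - [0, 0, 50]
  rotation:
    - [0, 0, 0]
    - [0, 0, 0]
    - [0, 0, 0]
    - [0, 0, 0]
    - [0, 0, 0]
    - [0, 0, 0]
    - [0, 0, 0]
    - [0, 0, 0]
    - [0, 0, 0]
    - [0, 0, 0]
  hand: [0.45, 0.45, 0.75, 0.75, 0.75, 0.75, 0.75, 0.75, 0.75, 0.75]

```text
clock: 10.8
eef_pos: [635.2, 116.2, 191.2]
eef_rot: [3.14, -0.0, 1.404]
wrist_force: [0.1, 0.2, -0.2]
finger_gap: 70.4
finger_force: 0.0
```

Run:
```python
from h import *
s=manip.read_state(); print(s['eef_pos'],s['wrist_force'],s['finger_gap'],s['joints'])
a=-.168; ex=np.array([np.cos(a),np.sin(a)]); ey=np.array([-np.sin(a),np.cos(a)]); S=np.array([639.43,143.6])
w=shot('wrist'); im=np.ascontiguousarray(w['image'][:,:,::-1]); hsv=cv2.cvtColor(im,cv2.COLOR_BGR2HSV)
gold=cv2.inRange(hsv,(12,110,110),(32,255,255)); gold[:170]=0; gold[285:]=0; gold[:,:270]=0; gold[:,370:]=0
n,l,st,c=cv2.connectedComponentsWithStats(gold);k=1+np.argmax(st[1:,4]);print(st[k],c[k])
P=onz(w,*c[k],80)[:2]; print('box',P,(P-S)@ex,(P-S)@ey)
red=cv2.inRange(hsv,(0,130,60),(9,255,255))|cv2.inRange(hsv,(172,130,60),(180,255,255))|gold; red[:170]=0;red[285:]=0;red[:,:270]=0;red[:,370:]=0
cn=max(cv2.findContours(red,0,2)[0],key=cv2.contourArea); print(cv2.minAreaRect(cn))
print([(r,w['image'][r,312:318].mean(0).round().astype(int).tolist()) for r in range(170,225,2)])
# lever from top and scene
hp=[]
for n in('top','scene'):
    t=shot(n); im=np.ascontiguousarray(t['image'][:,:,::-1]); hsv=cv2.cvtColor(im,cv2.COLOR_BGR2HSV)
    q=.57; piv=S-ey*241.7; h=piv+110*(-np.cos(q-.75)*ex-np.sin(q-.75)*ey)
    print(n,'pred base/top',pix(t,[*h,84]),pix(t,[*h,150]),'piv',pix(t,[*piv,105]),h)
    cv2.imwrite('pics/'+n+'2.png',im)
```

```text
[635.17197767 116.18775512 191.19592597] [ 0.06472479  0.20466669 -0.17088995] 70.44808292063455 [1.24195618e-01 5.08791382e-01 1.19993010e+00 3.34888681e-05
 1.43150267e+00 2.91204856e-01]
[309 184  25  25 509] [320.94499018 196.1611002 ]
box [635.28648137 115.32186755] 0.6432276529204726 -28.572850394956404
((322.0, 195.0), (46.0, 48.0), 90.0)
[(170, [66, 88, 71]), (172, [76, 56, 45]), (174, [117, 51, 45]), (176, [140, 54, 48]), (178, [141, 53, 47]), (180, [140, 52, 46]), (182, [140, 52, 46]), (184, [142, 58, 48]), (186, [157, 103, 56]), (188, [168, 128, 62]), (190, [170, 131, 63]), (192, [170, 131, 63]), (194, [169, 130, 62]), (196, [170, 130, 61]), (198, [169, 130, 61]), (200, [169, 131, 61]), (202, [169, 130, 61]), (204, [168, 128, 60]), (206, [162, 113, 57]), (208, [144, 68, 46]), (210, [137, 48, 42]), (212, [138, 48, 43]), (214, [138, 48, 42]), (216, [131, 47, 42]), (218, [92, 56, 41]), (220, [90, 60, 40]), (222, [90, 59, 40]), (224, [106, 66, 41])]
top pred base/top [332.09708113 191.02125807] [332.80320577 188.10028105] piv [346.46299478 148.50867711] [495.60891015 -57.1851229 ]
scene pred base/top [306.12423049 194.72688883] [305.52400692 177.19656777] piv [263.98253142 196.92154873] [495.60891015 -57.1851229 ]
```

The box is released upright, 0.6 mm off the centre line and 28.6 mm from the stop. Next I'll go above the handle.

Call:
move_arm:
  dp:
    - [0, 0, 15]
    - [-20, -25, 15]
    - [-20, -25, 0]
    - [-20, -25, 0]
    - [-20, -25, 0]
    - [-20, -25, 0]
    - [-20, -25, 0]
    - [-20, -23, 0]
    - [0, 0, 0]
  rotation:
    - [0, 0, 0.15]
    - [0, 0, 0.17]
    - [0, 0, 0.17]
    - [0, 0, 0.17]
    - [0, 0, 0.17]
    - [0, 0, 0.17]
    - [0, 0, 0.17]
    - [0, 0, 0.17]
    - [0, 0, 0.05]
  hand: [0.75, 0.75, 0.75, 0.75, 0.75, 0.75, 0.75, 0.75, 0.75]

```text
clock: 12.08
eef_pos: [494.1, -57.9, 217.9]
eef_rot: [-3.141, -0.0, 2.795]
wrist_force: [0.2, -0.1, 1.0]
finger_gap: 70.5
finger_force: 0.0
```

Run:
```python
from h import *
s=manip.read_state(); print(s['eef_pos'],s['eef_rot'],s['joints'])
w=shot('wrist','w4.png'); print(pix(w,[495.6,-57.2,150]),pix(w,[495.6,-57.2,84]),pix(w,[599,-94.7,105]))
```

```text
[494.08398166 -57.94862562 217.88062423] [-3.14133674e+00 -4.96825193e-04  2.79546444e+00] [-1.90284616e-01  1.52438407e-01  1.60716978e+00 -1.78857057e-04
  1.38251500e+00 -1.41491927e+00]
[322.78433768 205.9238649 ] [322.43625466 192.84414907] [322.27021154 287.04904749]
```

View pics/w4.png

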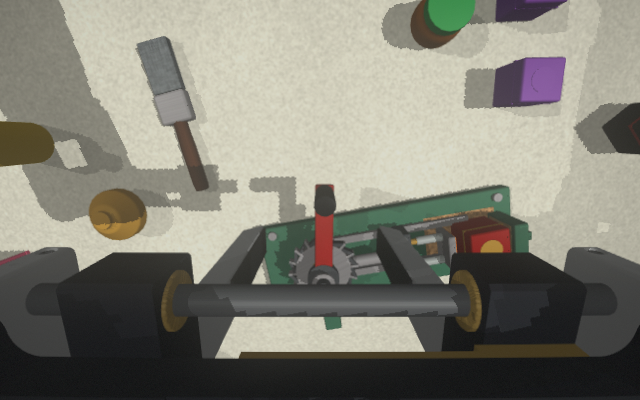

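The wrist view shows the handle top at (325,205) between the open fingers, within 2 px of prediction, with the lever pointing from the wheel at (322,270). I'll descend around the handle and narrow the fingers to a loose fit.

Call:
move_arm:
  dp:
    - [1.5, 0.7, -20]
    - [0, 0, -35]
    - [0, 0, -35]
    - [0, 0, -25]
    - [0, 0, -8]
    - [0, 0, 0]
    - [0, 0, 0]
    - [0, 0, 0]
  rotation:
    - [0, 0, 0]
    - [0, 0, 0]
    - [0, 0, 0]
    - [0, 0, 0]
    - [0, 0, 0]
    - [0, 0, 0]
    - [0, 0, 0]
    - [0, 0, 0]
  hand: [0.65, 0.65, 0.65, 0.65, 0.5, 0.28, 0.28, 0.28]
  newtons: 20

```text
clock: 13.12
eef_pos: [497.2, -56.1, 95.7]
eef_rot: [3.141, 0.001, 2.794]
wrist_force: [-0.9, -0.3, -0.4]
finger_gap: 27.4
finger_force: 0.0
```

```bash
cat > arc.py <<'E'
# waypoints q list -> dp rows & yaw increments from the current pose
import sys; from h import *
a=-.168; ex=np.array([np.cos(a),np.sin(a)]); ey=np.array([-np.sin(a),np.cos(a)]); S=np.array([639.43,143.6]); piv=S-ey*241.7
pos=lambda q: piv+110*(-np.cos(q-.75)*ex-np.sin(q-.75)*ey)
def qof(p): d=p-piv; return np.arctan2(-d@ey,-d@ex)+.75
s=manip.read_state(); q=qof(s['eef_pos'][:2]); print('q',q,'r',np.linalg.norm(s['eef_pos'][:2]-piv),'yaw',s['eef_rot'][2],'want',q+2.22,s['eef_pos'],s['wrist_force'],s['finger_gap'],s['finger_force'])
if len(sys.argv)>1:
    t,n=float(sys.argv[1]),int(sys.argv[2]); qs=np.linspace(q,t,n+1); p=[pos(x) for x in qs]
    print('dyaw/row',(t-q)/n); print([[*(p[i+1]-p[i]).round(1),0] for i in range(n)])
E
python3 arc.py 1.4 10; for t in 0.6 1.4 0.05; do python3 -c "
import sys;sys.argv=['x']
from arc import *
print($t,pos($t))"|tail -1;done
```

```text
q 0.5560873876536041 r 108.90312549187912 yaw 2.793716138179994 want 2.7760873876536043 [497.16661152 -56.13851223  95.66458327] [-0.85734186 -0.25323957 -0.37510091] 27.37608228649555 0.0
dyaw/row 0.08439126123463958
[[np.float64(-2.9), np.float64(-8.8), 0], [np.float64(-2.2), np.float64(-9.0), 0], [np.float64(-1.4), np.float64(-9.2), 0], [np.float64(-0.6), np.float64(-9.3), 0], [np.float64(0.2), np.float64(-9.3), 0], [np.float64(0.9), np.float64(-9.2), 0], [np.float64(1.7), np.float64(-9.1), 0], [np.float64(2.5), np.float64(-8.9), 0], [np.float64(3.2), np.float64(-8.7), 0], [np.float64(4.0), np.float64(-8.4), 0]]
0.6 [494.53024762 -60.30372361]
1.4 [ 501.54748436 -145.68789089]
0.05 [527.91620878 -10.76299125]
```

Call:
move_arm:
  dp:
    - [-3, -8.8, 0]
    - [-2.2, -9, 0]
    - [-1.4, -9.2, 0]
    - [-0.6, -9.3, 0]
    - [0.2, -9.3, 0]
    - [0.9, -9.2, 0]
    - [1.7, -9.1, 0]
    - [2.5, -8.9, 0]
    - [3.2, -8.7, 0]
    - [2, -4, 0]
  rotation:
    - [0, 0, 0.08]
    - [0, 0, 0.08]
    - [0, 0, 0.08]
    - [0, 0, 0.08]
    - [0, 0, 0.08]
    - [0, 0, 0.08]
    - [0, 0, 0.08]
    - [0, 0, 0.08]
    - [0, 0, 0.08]
    - [0, 0, 0.06]
  hand: [0.28, 0.28, 0.28, 0.28, 0.28, 0.28, 0.28, 0.28, 0.28, 0.28]

```text
clock: 14.38
eef_pos: [500.5, -141.7, 95.4]
eef_rot: [-3.142, 0.001, -2.708]
wrist_force: [0.7, 3.5, 0.8]
finger_gap: 26.6
finger_force: 1.5
```

```bash
python3 arc.py 0.08 10
```

```text
q 1.3630736518777664 r 109.18172357939132 yaw -2.7075170263620527 want 3.5830736518777666 [ 500.47001297 -141.70253588   95.4076983 ] [0.71443694 3.52121822 0.79614113] 26.626758417203654 1.5472792088985443
dyaw/row -0.12830736518777663
[[np.float64(-5.2), np.float64(13.1), 0], [np.float64(-3.5), np.float64(13.7), 0], [np.float64(-1.7), np.float64(14.0), 0], [np.float64(0.1), np.float64(14.1), 0], [np.float64(1.9), np.float64(14.0), 0], [np.float64(3.6), np.float64(13.6), 0], [np.float64(5.3), np.float64(13.1), 0], [np.float64(7.0), np.float64(12.3), 0], [np.float64(8.5), np.float64(11.3), 0], [np.float64(9.9), np.float64(10.1), 0]]
```

Call:
move_arm:
  dp:
    - [-5.2, 13.1, 0]
    - [-3.5, 13.7, 0]
    - [-1.7, 14, 0]
    - [0.1, 14.1, 0]
    - [1.9, 14, 0]
    - [3.6, 13.6, 0]
    - [5.3, 13.1, 0]
    - [7, 12.3, 0]
    - [8.5, 11.3, 0]
    - [9.9, 10.1, 0]
  rotation:
    - [0, 0, -0.128]
    - [0, 0, -0.128]
    - [0, 0, -0.128]
    - [0, 0, -0.128]
    - [0, 0, -0.128]
    - [0, 0, -0.128]
    - [0, 0, -0.128]
    - [0, 0, -0.128]
    - [0, 0, -0.128]
    - [0, 0, -0.128]
  hand: [0.28, 0.28, 0.28, 0.28, 0.28, 0.28, 0.28, 0.28, 0.28, 0.28]

```text
clock: 15.62
eef_pos: [526.1, -12.1, 95.3]
eef_rot: [-3.141, 0.0, 2.29]
wrist_force: [-0.2, -2.1, -0.0]
finger_gap: 26.5
finger_force: 0.8
```

```bash
cat > pad.py <<'E'
from h import *
t=shot('top'); im=np.ascontiguousarray(t['image'][:,:,::-1])
cv2.imwrite('pics/pad.png',im)
hsv=cv2.cvtColor(im,cv2.COLOR_BGR2HSV)
a=-.168; ex=np.array([np.cos(a),np.sin(a)]); ey=np.array([-np.sin(a),np.cos(a)]); S=np.array([639.43,143.6])
# brightness profile along press y at height 75, averaged over the pad's width
for y in range(-125,-2,3):
    v=[im[tuple(np.round(pix(t,[*(S+x*ex+y*ey),78])).astype(int)[::-1])] for x in range(-12,13,3)]
    print(y,np.mean(v,0).round().astype(int)[::-1].tolist(),end=' ')
E
python3 pad.py; python3 arc.py 1.38 15
```

```text
-125 [71, 72, 53] -122 [68, 70, 51] -119 [68, 69, 51] -116 [68, 69, 51] -113 [69, 71, 52] -110 [70, 71, 54] -107 [71, 71, 53] -104 [70, 69, 52] -101 [71, 71, 54] -98 [70, 71, 53] -95 [70, 72, 54] -92 [62, 62, 48] -89 [31, 32, 27] -86 [51, 52, 39] -83 [71, 72, 54] -80 [70, 70, 54] -77 [68, 69, 52] -74 [70, 71, 54] -71 [68, 68, 50] -68 [69, 71, 55] -65 [64, 66, 49] -62 [77, 72, 58] -59 [59, 33, 27] -56 [50, 37, 30] -53 [56, 37, 35] -50 [106, 40, 37] -47 [109, 42, 39] -44 [106, 37, 36] -41 [114, 54, 42] -38 [128, 88, 52] -35 [132, 98, 54] -32 [133, 102, 55] -29 [136, 106, 57] -26 [133, 106, 56] -23 [134, 103, 55] -20 [133, 99, 54] -17 [129, 88, 54] -14 [116, 52, 41] -11 [111, 41, 39] -8 [116, 43, 41] -5 [118, 41, 39] q 0.05801417310687207 r 110.16753018238346 yaw 2.2837797065840144 want 2.278014173106872 [527.13653161 -11.20851974  95.39692977] [-0.65370071  0.66039017  0.09871178] 26.398750235465304 0.0
dyaw/row 0.08813238845954187
[[np.float64(-7.1), np.float64(-6.6), 0], [np.float64(-6.4), np.float64(-7.2), 0], [np.float64(-5.8), np.float64(-7.8), 0], [np.float64(-5.1), np.float64(-8.3), 0], [np.float64(-4.3), np.float64(-8.7), 0], [np.float64(-3.6), np.float64(-9.0), 0], [np.float64(-2.7), np.float64(-9.3), 0], [np.float64(-1.9), np.float64(-9.5), 0], [np.float64(-1.1), np.float64(-9.6), 0], [np.float64(-0.2), np.float64(-9.7), 0], [np.float64(0.6), np.float64(-9.7), 0], [np.float64(1.5), np.float64(-9.6), 0], [np.float64(2.3), np.float64(-9.4), 0], [np.float64(3.1), np.float64(-9.2), 0], [np.float64(3.9), np.float64(-8.9), 0]]
```

Call:
move_arm:
  dp:
    - [-7.1, -6.6, 0]
    - [-6.4, -7.2, 0]
    - [-5.8, -7.8, 0]
    - [-5.1, -8.3, 0]
    - [-4.3, -8.7, 0]
    - [0, 0, 0]
  rotation:
    - [0, 0, 0.088]
    - [0, 0, 0.088]
    - [0, 0, 0.088]
    - [0, 0, 0.088]
    - [0, 0, 0.088]
    - [0, 0, 0]
  hand: [0.28, 0.28, 0.28, 0.28, 0.28, 0.28]

```text
clock: 16.42
eef_pos: [497.2, -51.4, 95.3]
eef_rot: [3.141, 0.001, 2.734]
wrist_force: [-0.4, 0.1, 0.2]
finger_gap: 26.5
finger_force: 0.0
```

Call:
move_arm:
  dp:
    - [-3.6, -9, 0]
    - [-2.7, -9.3, 0]
    - [-1.9, -9.5, 0]
    - [-1, -9.6, 0]
    - [0, 0, 0]
  rotation:
    - [0, 0, 0.088]
    - [0, 0, 0.088]
    - [0, 0, 0.088]
    - [0, 0, 0.088]
    - [0, 0, 0]
  hand: [0.28, 0.28, 0.28, 0.28, 0.28]

```text
clock: 17.05
eef_pos: [488.2, -88.5, 95.1]
eef_rot: [-3.141, 0.0, 3.084]
wrist_force: [0.4, 0.8, -0.0]
finger_gap: 26.2
finger_force: 0.0
```

```bash
cat > f.py <<'E'
from arc import *
v=[]
for i in range(6):
    camera('top'); s=manip.read_state(); q=qof(s['eef_pos'][:2]); t=np.sin(q-.75)*ex-np.cos(q-.75)*ey
    v.append((-s['wrist_force'][:2]@t, s['finger_force'],q))
print('push',np.round(v,2).tolist(),'mean',np.mean(v,0))
E
python3 f.py
```

```text
q 0.8617543217543265 r 111.00985662163225 yaw 3.0838057782602273 want 3.081754321754327 [488.18083054 -88.45661136  95.05571664] [ 0.38637612  0.75229247 -0.03686768] 26.188253425742595 0.0
push [[-0.52, 0.0, 0.86], [0.1, 0.0, 0.86], [0.7, 0.0, 0.86], [0.09, 0.0, 0.86], [-0.08, 0.0, 0.86], [-0.19, 0.0, 0.86]] mean [0.01637623 0.         0.85792122]
```

Call:
move_arm:
  dp:
    - [-0.2, -9.7, 0]
    - [0.6, -9.7, 0]
    - [1.5, -9.6, 0]
  rotation:
    - [0, 0, 0.088]
    - [0, 0, 0.088]
    - [0, 0, 0.088]
  hand: [0.28, 0.28, 0.28]

```text
clock: 17.73
eef_pos: [490.2, -117.1, 94.9]
eef_rot: [3.141, 0.0, -2.931]
wrist_force: [1.1, 1.5, 0.3]
finger_gap: 26.5
finger_force: 1.0
```

Call:
move_arm:
  dp:
    - [2.3, -9.4, 0]
    - [3.1, -9.2, 0]
  rotation:
    - [0, 0, 0.088]
    - [0, 0, 0.088]
  hand: [0.28, 0.28]

```text
clock: 17.98
eef_pos: [495.6, -135.4, 94.9]
eef_rot: [3.141, 0.001, -2.755]
wrist_force: [1.1, 6.6, 0.4]
finger_gap: 26.4
finger_force: 2.5
```

```bash
python3 f.py
```

```text
q 1.292627650795282 r 111.1104863767585 yaw -2.7550345974385984 want 3.5126276507952823 [ 495.6108387  -135.35536359   94.8539853 ] [1.11981083 6.63646085 0.44695317] 26.37585201280332 2.4957695603370667
push [[1.55, 1.26, 1.3], [1.09, 0.96, 1.3], [1.69, 0.96, 1.29], [2.25, 0.96, 1.29], [2.3, 0.95, 1.29], [1.64, 1.0, 1.29]] mean [1.75443807 1.01305597 1.29535836]
```

Call:
move_arm:
  dp:
    - [1.5, -3.5, 0]
    - [1.5, -3.5, 0]
    - [1.6, -3.4, 0]
  rotation:
    - [0, 0, 0.035]
    - [0, 0, 0.035]
    - [0, 0, 0.035]
  hand: [0.28, 0.28, 0.28]

```text
clock: 18.65
eef_pos: [500.0, -145.4, 94.8]
eef_rot: [3.14, 0.0, -2.652]
wrist_force: [1.1, 6.8, 0.6]
finger_gap: 26.2
finger_force: 2.9
```

```bash
python3 f.py; python3 arc.py 0.08 10|tail -2
```

```text
q 1.3910116233498357 r 111.25169060695191 yaw -2.652228037642021 want 3.611011623349836 [ 499.97884833 -145.37999872   94.83327667] [1.07061415 6.75568769 0.61912474] 26.15673395722656 2.941378355026245
push [[3.59, 1.94, 1.39], [3.11, 1.76, 1.39], [2.76, 1.8, 1.39], [3.43, 1.99, 1.39], [4.16, 2.13, 1.39], [4.85, 2.14, 1.39]] mean [3.6509178  1.9608468  1.39415156]
dyaw/row -0.13142041202725943
[[np.float64(-5.8), np.float64(13.2), 0], [np.float64(-4.0), np.float64(13.9), 0], [np.float64(-2.1), np.float64(14.3), 0], [np.float64(-0.2), np.float64(14.4), 0], [np.float64(1.7), np.float64(14.4), 0], [np.float64(3.5), np.float64(14.0), 0], [np.float64(5.3), np.float64(13.4), 0], [np.float64(7.0), np.float64(12.6), 0], [np.float64(8.6), np.float64(11.6), 0], [np.float64(10.1), np.float64(10.3), 0]]
```

Call:
move_arm:
  dp:
    - [-5.8, 13.2, 0]
    - [-4, 13.9, 0]
    - [-2.1, 14.3, 0]
    - [-0.2, 14.4, 0]
    - [1.7, 14.4, 0]
    - [3.5, 14, 0]
    - [5.3, 13.4, 0]
    - [0, 0, 0]
  rotation:
    - [0, 0, -0.131]
    - [0, 0, -0.131]
    - [0, 0, -0.131]
    - [0, 0, -0.131]
    - [0, 0, -0.131]
    - [0, 0, -0.131]
    - [0, 0, -0.131]
    - [0, 0, 0]
  hand: [0.28, 0.28, 0.28, 0.28, 0.28, 0.28, 0.28, 0.28]

```text
clock: 19.95
eef_pos: [498.5, -48.5, 94.9]
eef_rot: [-3.141, 0.0, 2.715]
wrist_force: [0.3, 0.1, -0.1]
finger_gap: 26.3
finger_force: 0.0
```

```bash
python3 arc.py 1.4 18
```

```text
q 0.4870716408124777 r 110.62811782512411 yaw 2.7151454016272143 want 2.7070716408124778 [498.50082637 -48.48617889  94.93943915] [ 0.34458074  0.09896389 -0.05100784] 26.280718583453016 0.0
dyaw/row 0.050718242177084566
[[np.float64(-2.2), np.float64(-5.1), 0], [np.float64(-1.9), np.float64(-5.2), 0], [np.float64(-1.7), np.float64(-5.3), 0], [np.float64(-1.4), np.float64(-5.4), 0], [np.float64(-1.1), np.float64(-5.5), 0], [np.float64(-0.8), np.float64(-5.5), 0], [np.float64(-0.6), np.float64(-5.5), 0], [np.float64(-0.3), np.float64(-5.6), 0], [np.float64(0.0), np.float64(-5.6), 0], [np.float64(0.3), np.float64(-5.6), 0], [np.float64(0.6), np.float64(-5.5), 0], [np.float64(0.8), np.float64(-5.5), 0], [np.float64(1.1), np.float64(-5.5), 0], [np.float64(1.4), np.float64(-5.4), 0], [np.float64(1.7), np.float64(-5.3), 0], [np.float64(1.9), np.float64(-5.2), 0], [np.float64(2.2), np.float64(-5.1), 0], [np.float64(2.5), np.float64(-5.0), 0]]
```

Call:
move_arm:
  dp:
    - [-2.2, -5.1, 0]
    - [-1.9, -5.2, 0]
    - [-1.7, -5.3, 0]
    - [-1.4, -5.4, 0]
  rotation:
    - [0, 0, 0.05]
    - [0, 0, 0.05]
    - [0, 0, 0.05]
    - [0, 0, 0.05]
  hand: [0.28, 0.28, 0.28, 0.28]

```text
clock: 20.45
eef_pos: [491.1, -70.5, 95.0]
eef_rot: [-3.141, 0.0, 2.918]
wrist_force: [0.7, -0.1, -0.6]
finger_gap: 26.1
finger_force: 0.3
```

Call:
move_arm:
  dp:
    - [-1.1, -5.5, 0]
    - [-0.8, -5.5, 0]
    - [-0.6, -5.5, 0]
  rotation:
    - [0, 0, 0.05]
    - [0, 0, 0.05]
    - [0, 0, 0.05]
  hand: [0.28, 0.28, 0.28]

```text
clock: 20.82
eef_pos: [488.8, -86.6, 95.0]
eef_rot: [3.141, 0.001, 3.068]
wrist_force: [2.8, 3.6, -1.5]
finger_gap: 26.4
finger_force: 2.1
```

Call:
move_arm:
  dp:
    - [-0.3, -5.6, 0]
    - [0, -5.6, 0]
  rotation:
    - [0, 0, 0.05]
    - [0, 0, 0.05]
  hand: [0.28, 0.28]

```text
clock: 21.08
eef_pos: [488.6, -97.6, 95.0]
eef_rot: [3.141, 0.001, -3.115]
wrist_force: [3.5, 5.0, -1.0]
finger_gap: 26.7
finger_force: 2.7
```

```bash
python3 f.py
```

```text
q 0.9442607767141857 r 110.43493503060982 yaw -3.114695769271496 want 3.164260776714186 [488.61828169 -97.59691827  95.00448097] [ 3.46383961  4.97480777 -0.96081167] 26.72693669881617 2.7174221724271774
push [[3.42, 1.51, 0.95], [1.53, 1.26, 0.95], [2.07, 1.16, 0.95], [2.42, 1.15, 0.94], [2.26, 1.12, 0.94], [3.1, 1.16, 0.94]] mean [2.46770591 1.22699881 0.94557663]
```

Call:
move_arm:
  dp:
    - [0.3, -4.5, 0]
  rotation:
    - [0, 0, 0.04]
  hand: [0.28]

```text
clock: 21.5
eef_pos: [488.7, -101.4, 95.0]
eef_rot: [3.141, 0.0, -3.078]
wrist_force: [1.5, 8.3, 0.7]
finger_gap: 26.6
finger_force: 3.3
```

Call:
move_arm:
  dp:
    - [0.5, -4.5, 0]
  rotation:
    - [0, 0, 0.04]
  hand: [0.28]

```text
clock: 21.62
eef_pos: [489.1, -105.9, 95.0]
eef_rot: [3.141, -0.0, -3.038]
wrist_force: [1.3, 5.7, 1.0]
finger_gap: 26.4
finger_force: 2.8
```

```bash
python3 f.py
```

```text
q 1.019797583987243 r 110.47370628493269 yaw -3.037640651304393 want 3.2397975839872433 [ 489.11334455 -105.92368771   94.95667058] [1.27396774 5.66924171 0.9511484 ] 26.42408826872868 2.8176219016313553
push [[3.25, 1.91, 1.02], [2.75, 1.74, 1.02], [2.92, 1.67, 1.02], [3.03, 1.64, 1.02], [2.57, 1.64, 1.02], [3.09, 1.7, 1.02]] mean [2.93570125 1.71505803 1.02340399]
```

Call:
move_arm:
  dp:
    - [0.7, -4, 0]
    - [0.8, -4, 0]
    - [0.9, -4, 0]
    - [1, -3.9, 0]
  rotation:
    - [0, 0, 0.037]
    - [0, 0, 0.037]
    - [0, 0, 0.037]
    - [0, 0, 0.037]
  hand: [0.28, 0.28, 0.28, 0.28]

```text
clock: 22.42
eef_pos: [492.2, -122.1, 94.9]
eef_rot: [3.141, -0.001, -2.89]
wrist_force: [-3.0, 5.4, 3.4]
finger_gap: 26.4
finger_force: 3.4
```

```bash
python3 f.py
```

```text
q 1.1688779335183515 r 110.22114971478982 yaw -2.890393883555849 want 3.3888779335183514 [ 492.24447993 -122.06004133   94.91027953] [-2.9841887   5.40115739  3.36640065] 26.386044302476943 3.4463247656822205
push [[5.42, 2.51, 1.17], [4.65, 2.18, 1.17], [4.67, 2.15, 1.17], [3.67, 2.16, 1.17], [3.75, 2.18, 1.17], [4.9, 2.27, 1.17]] mean [4.50857401 2.24181779 1.17042938]
```

Call:
move_arm:
  dp:
    - [1.2, -3.8, 0]
    - [1.3, -3.8, 0]
  rotation:
    - [0, 0, 0.036]
    - [0, 0, 0.036]
  hand: [0.28, 0.28]

```text
clock: 22.98
eef_pos: [494.7, -129.5, 94.8]
eef_rot: [3.141, -0.001, -2.818]
wrist_force: [-4.5, 7.3, 4.4]
finger_gap: 26.6
finger_force: 3.9
```

```bash
python3 f.py
```

```text
q 1.2397723480446077 r 110.00730429604069 yaw -2.818247040296653 want 3.459772348044608 [ 494.65380529 -129.48678293   94.81840299] [-4.54435426  7.28851085  4.3597082 ] 26.569773835894814 3.921540677547455
push [[5.88, 2.99, 1.24], [6.5, 2.81, 1.24], [5.09, 2.73, 1.24], [5.88, 2.69, 1.24], [4.81, 2.67, 1.24], [5.68, 2.66, 1.24]] mean [5.64144469 2.75686741 1.24249722]
```

Call:
move_arm:
  dp:
    - [0.9, -2.8, 0]
    - [0.9, -2.8, 0]
  rotation:
    - [0, 0, 0.026]
    - [0, 0, 0.026]
  hand: [0.28, 0.28]

```text
clock: 23.52
eef_pos: [496.7, -134.9, 94.8]
eef_rot: [3.14, -0.0, -2.767]
wrist_force: [-2.1, 8.0, 2.4]
finger_gap: 26.1
finger_force: 4.0
```

```bash
python3 f.py;  python3 arc.py 0.5 8|tail -2
```

```text
q 1.2927140673348219 r 109.92956007901786 yaw -2.766595387780706 want 3.512714067334822 [ 496.71333718 -134.93207263   94.80355507] [-2.07571593  8.02283092  2.44611614] 26.076723665569233 4.026132971048355
push [[5.9, 3.27, 1.3], [5.58, 3.08, 1.3], [6.11, 3.03, 1.29], [5.98, 3.0, 1.29], [5.75, 2.98, 1.29], [6.5, 2.98, 1.29]] mean [5.97152505 3.05670429 1.29493966]
dyaw/row -0.09932028124656861
[[np.float64(-3.5), np.float64(10.3), 0], [np.float64(-2.5), np.float64(10.6), 0], [np.float64(-1.4), np.float64(10.8), 0], [np.float64(-0.3), np.float64(10.9), 0], [np.float64(0.8), np.float64(10.9), 0], [np.float64(1.8), np.float64(10.8), 0], [np.float64(2.9), np.float64(10.5), 0], [np.float64(3.9), np.float64(10.2), 0]]
```

A moving push now takes about 8 N (6 N static). I'll release with a return stroke, then gauge what the ratchet holds with a gentle check push.

Call:
move_arm:
  dp:
    - [-3.5, 10.3, 0]
    - [-2.5, 10.6, 0]
    - [-1.4, 10.8, 0]
    - [-0.3, 10.9, 0]
    - [0.8, 10.9, 0]
    - [1.8, 10.8, 0]
    - [2.9, 10.5, 0]
    - [3.9, 10.2, 0]
    - [0, 0, 0]
  rotation:
    - [0, 0, -0.099]
    - [0, 0, -0.099]
    - [0, 0, -0.099]
    - [0, 0, -0.099]
    - [0, 0, -0.099]
    - [0, 0, -0.099]
    - [0, 0, -0.099]
    - [0, 0, -0.099]
    - [0, 0, 0]
  hand: [0.28, 0.28, 0.28, 0.28, 0.28, 0.28, 0.28, 0.28, 0.28]

```text
clock: 24.95
eef_pos: [498.8, -50.4, 94.8]
eef_rot: [-3.141, 0.0, 2.725]
wrist_force: [-0.4, -0.9, 0.1]
finger_gap: 26.5
finger_force: 0.0
```

Call:
move_arm:
  dp:
    - [-1.2, -3, 0]
  rotation:
    - [0, 0, 0.03]
  hand: [0.28]

```text
clock: 25.08
eef_pos: [497.4, -53.9, 94.8]
eef_rot: [-3.141, 0.0, 2.758]
wrist_force: [1.2, 1.6, -0.0]
finger_gap: 26.4
finger_force: 1.0
```

Call:
move_arm:
  dp:
    - [-1.2, -3.1, 0]
  rotation:
    - [0, 0, 0.03]
  hand: [0.28]

```text
clock: 25.2
eef_pos: [496.1, -57.2, 94.9]
eef_rot: [-3.142, 0.0, 2.787]
wrist_force: [0.3, 0.4, 0.8]
finger_gap: 26.4
finger_force: 0.2
```

Call:
move_arm:
  dp:
    - [-1, -3.2, 0]
  rotation:
    - [0, 0, 0.03]
  hand: [0.28]

```text
clock: 25.32
eef_pos: [495.0, -60.3, 94.9]
eef_rot: [-3.142, -0.0, 2.816]
wrist_force: [-0.1, 0.3, 0.5]
finger_gap: 26.6
finger_force: 0.2
```

```bash
python3 f.py
```

```text
q 0.5983240115052674 r 109.51658810607186 yaw 2.816216524766754 want 2.8183240115052675 [495.04695825 -60.28057305  94.88566382] [-0.13807243  0.34048788  0.45281078] 26.626756387706717 0.22520782425999641
push [[-0.81, 0.0, 0.6], [0.8, 0.0, 0.6], [-0.05, 0.0, 0.6], [0.55, 0.0, 0.6], [0.48, 0.0, 0.59], [0.19, 0.0, 0.59]] mean [0.19175625 0.         0.59657963]
```

Still in free travel at q = 0.6. I'll keep feeling forward.

Call:
move_arm:
  dp:
    - [-1, -4, 0]
    - [-0.9, -4, 0]
  rotation:
    - [0, 0, 0.037]
    - [0, 0, 0.037]
  hand: [0.28, 0.28]

```text
clock: 25.88
eef_pos: [493.3, -67.7, 94.9]
eef_rot: [3.142, -0.0, 2.889]
wrist_force: [-0.1, -0.5, 1.1]
finger_gap: 26.1
finger_force: 0.3
```

Call:
move_arm:
  dp:
    - [-0.7, -3.5, 0]
  rotation:
    - [0, 0, 0.032]
  hand: [0.28]

```text
clock: 26.0
eef_pos: [492.5, -71.3, 94.9]
eef_rot: [3.142, -0.0, 2.921]
wrist_force: [0.3, -0.1, 0.4]
finger_gap: 26.5
finger_force: 0.3
```

Call:
move_arm:
  dp:
    - [-0.6, -3.5, 0]
  rotation:
    - [0, 0, 0.032]
  hand: [0.28]

```text
clock: 26.12
eef_pos: [491.9, -74.7, 94.9]
eef_rot: [3.141, -0.0, 2.953]
wrist_force: [0.2, 0.3, 0.0]
finger_gap: 26.1
finger_force: 0.3
```

Call:
move_arm:
  dp:
    - [-0.4, -3.5, 0]
  rotation:
    - [0, 0, 0.032]
  hand: [0.28]

```text
clock: 26.25
eef_pos: [491.5, -78.0, 94.9]
eef_rot: [3.141, -0.0, 2.985]
wrist_force: [0.1, 6.1, 0.8]
finger_gap: 26.4
finger_force: 2.6
```

```bash
python3 f.py
```

```text
q 0.7635358780063042 r 108.81468932751268 yaw 2.984862228723173 want 2.9835358780063044 [491.49598492 -77.95593662  94.86304342] [0.14934186 6.11966206 0.76757089] 26.362228889719216 2.6081588119268417
push [[3.46, 1.79, 0.77], [3.08, 1.61, 0.76], [2.98, 1.59, 0.76], [2.76, 1.59, 0.76], [3.2, 1.74, 0.76], [3.38, 1.9, 0.76]] mean [3.14251214 1.70238776 0.76402385]
```

Call:
move_arm:
  dp:
    - [-0.2, -3, 0]
  rotation:
    - [0, 0, 0.027]
  hand: [0.28]

```text
clock: 26.68
eef_pos: [491.2, -80.6, 94.8]
eef_rot: [3.141, -0.001, 3.011]
wrist_force: [-3.3, 7.1, 1.4]
finger_gap: 26.8
finger_force: 3.6
```

```bash
python3 f.py
```

```text
q 0.7882420010178723 r 108.69880303455797 yaw 3.0114190198594355 want 3.0082420010178725 [491.23014149 -80.63215196  94.83400551] [-3.29700021  7.09780942  1.35562543] 26.805307696030255 3.612608090043068
push [[5.68, 2.95, 0.79], [5.03, 2.75, 0.79], [5.18, 2.71, 0.79], [4.79, 2.68, 0.79], [5.63, 2.67, 0.79], [5.16, 2.66, 0.79]] mean [5.24607455 2.73617443 0.79046108]
```

Call:
move_arm:
  dp:
    - [-0.1, -3, 0]
  rotation:
    - [0, 0, 0.027]
  hand: [0.28]

```text
clock: 27.1
eef_pos: [490.9, -83.5, 94.8]
eef_rot: [3.141, -0.001, 3.038]
wrist_force: [-4.5, 7.7, 3.2]
finger_gap: 26.4
finger_force: 3.8
```

```bash
python3 f.py
```

```text
q 0.8150144571743281 r 108.64185610465925 yaw 3.038477516498506 want 3.035014457174328 [490.9489032  -83.52837106  94.82225862] [-4.456064    7.6512897   3.15434673] 26.40077632618317 3.832658976316452
push [[6.9, 3.21, 0.82], [6.41, 2.94, 0.82], [6.45, 2.92, 0.82], [5.91, 2.88, 0.82], [4.91, 2.87, 0.82], [6.2, 2.87, 0.82]] mean [6.12949841 2.94999968 0.81754649]
```

The ratchet holds well: the wheel starts moving at about 5 N static (7.5–8 N moving), roughly 38 N of squeeze. I'll back off, open, and leave the handle.

Call:
move_arm:
  dp:
    - [0.2, 11, 0]
    - [2, 11, 0]
    - [3, 10, 0]
    - [0, -1.5, 0]
    - [0, 0, 0]
    - [0, 0, 0]
    - [0, 0, 30]
    - [0, 0, 45]
    - [0, 0, 45]
    - [-20, 0, 20]
  rotation:
    - [0, 0, -0.1]
    - [0, 0, -0.1]
    - [0, 0, -0.09]
    - [0, 0, 0]
    - [0, 0, 0]
    - [0, 0, 0]
    - [0, 0, 0]
    - [0, 0, 0]
    - [0, 0, 0]
    - [0, 0, 0]
  hand: [0.28, 0.28, 0.28, 0.5, 0.5, 0.5, 0.5, 0.5, 0.5, 0.5]

```text
clock: 28.65
eef_pos: [477.1, -54.1, 237.1]
eef_rot: [3.141, 0.003, 2.749]
wrist_force: [0.3, 0.2, -0.8]
finger_gap: 47.0
finger_force: 0.0
```

Call:
move_arm:
  dp:
    - [-40, 0, 0]
    - [-40, 0, 0]
    - [0, 0, 0]
  rotation:
    - [0, 0, 0]
    - [0, 0, 0]
    - [0, 0, 0]
  hand: [0.5, 0.5, 0.5]

```text
clock: 29.02
eef_pos: [395.2, -54.0, 235.5]
eef_rot: [3.141, 0.002, 2.748]
wrist_force: [-0.7, -0.8, 0.4]
finger_gap: 47.3
finger_force: 0.0
```

Run:
```python
from h import *
a=-.168; ex=np.array([np.cos(a),np.sin(a)]); ey=np.array([-np.sin(a),np.cos(a)]); S=np.array([639.43,143.6])
s=manip.read_state(); print(s['eef_pos'],s['wrist_force'],s['finger_force'])
t=shot('top'); im=np.ascontiguousarray(t['image'][:,:,::-1]); hsv=cv2.cvtColor(im,cv2.COLOR_BGR2HSV)
g=cv2.inRange(hsv,(12,110,100),(32,255,255)); u=pix(t,[*(S-27*ey),80]).astype(int); m=np.zeros_like(g); m[u[1]-12:u[1]+12,u[0]-12:u[0]+12]=255
red=(cv2.inRange(hsv,(0,120,50),(9,255,255))|cv2.inRange(hsv,(172,120,50),(180,255,255))|g)&m; g&=m
n,l,st,c=cv2.connectedComponentsWithStats(g);k=1+np.argmax(st[1:,4]);P=onz(t,*c[k],80)[:2]; print(st[k],'box',(P-S)@ex,(P-S)@ey)
print(cv2.minAreaRect(cv2.findNonZero(red)))
cv2.imwrite('pics/end.png',cv2.resize(im[100:280,140:500],(800,400),interpolation=cv2.INTER_CUBIC))
```

```text
[395.24923291 -53.97511917 235.47341521] [-0.68876682 -0.78547316  0.42737235] 0.0
[258 133  10  11  89] box 1.4939500487602717 -25.220403513402186
((262.6600036621094, 138.37998962402344), (19.516149520874023, 19.233304977416992), 8.130102157592773)
```

```bash
python3 -c "
from cell import manip
print(manip.sign_off())"
```

```text
the job is handed in; nothing more can be done
None
```

I handed the job in at about 29 s of the 72 s. The red box stands upright and square against the stop, about 1.5 mm off the centre line. It is clamped to a push of about 8 N, which I estimate leaves roughly 38 N of squeeze, and the arm is clear of everything.

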